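# Scrap a worn socket in the bench pedal bin

## Robot

A 6-joint arm with a two-finger parallel gripper is mounted at the origin on the work surface. World frame = base frame: x ahead of the robot, y to its left, z up, the work surface at z = 0. Lengths are in mm, angles in rad, forces in N, time in s.
With the tool pointing down it reaches from about 300 to 850 mm from the base axis. Payload 4.2 kg.
Tool frame: the origin (TCP) lies at the very end of the fingers, on their centre line; the grasp point (between the pads) lies 19 mm behind it; z points along the fingers, y is the line along which they close (so a half turn about z gives the same grasp; the last joint's range is limited). The gripper opens to 91 mm and grips with 3 to 60 N. Pads are 32 mm wide; open, the fingers measure 118 mm over their backs; the gripper's body (76 mm by 178 mm) begins 60 mm behind the grasp point.
Start: joints at [-1.305, 0.32, 1.565, -0, 1.257, -0.02], TCP at [162.11, -551.692, 213.976] pointing down, gripper open.
Joint ranges: [-3.11, 3.11], [-0.84, 2.01], [0.21, 2.61], [-1.34, 4.49], [0.05, 2.63], [-2.56, 2.56]. Speed limits (rad/s): [2.57, 2.57, 3.14, 3.14, 3.14, 3.14].

## Interface

Orientations are given as a unit quaternion [x, y, z, w].
In Python, from plant import env, optics, order gives the robot as it stands. The module is installed in compiled form; this text tells all that it offers.
- The arm moves only by the tool apply_moves, never from a script. Its arguments are lists of equal length, an entry for each row: "slide": the shift along the tool's x, y, z in cm, a list of three; "dr": the turn, a rotation vector about the tool's x, y, z in rad, a list of three. In form: {"slide": [[tx, ty, tz], ...], "dr": [[ax, ay, az], ...]}. A call has exactly 5 rows; each row is the pose to reach, as a shift and turn from the pose commanded when the call began, along the tool's axes at that moment; what a row does not reach only later rows make up. A row lasts 1/10 s, in which the tool goes at most 50 mm and 8.59 degrees, less where a joint would pass 70% of its speed; a pose out of reach is approached as far as the arm can. A call with a gripper value outside its range is refused whole. "grip" is the closure, from 0 (fully open) to 1 (shut), set as the call begins (left out, the last holds). The fingers move at their own pace and stop on an object; "newtons" is the grip in N (left out, the last holds). Time passes only in rows, so rows that repeat a pose let the fingers close, or fill a call up. It gives the time, the measured TCP pose, the force, the opening and the grip force at its end, in the units of the state.
- env.observe(): the state, without advancing time (a new reading comes with each control period).
- optics.camera(name): name is "side" or "top"; returns (picture, depth): 384x512x3 uint8, red, green, blue; 384x512 float32, mm along the optical axis (not along the pixel's ray), 0 where there is no reading.
- optics.calibration(name): a dict with "fx", "fy", "cx", "cy" (pixels), "world_from_camera" (4x4, takes a point from camera to world coordinates). Camera axes: x right, y down, z forward; pixel columns grow to the right and rows downward; lengths in mm; the calibration is good to about 2 mm. A picture is of the moment at which its call begins. calibration takes no time and is no camera call.
- order.finish_job(): hands the job in; it is judged then, once.
The state is a dict: "t": time; "joint_pos": joint angles; "qvel": joint speeds; "joint_torque": joint torques, N m; "tool_pos": TCP position; "ee_rot": TCP orientation; "wrist_force": force on the tool from outside, world axes, zero at the start; "moment": the same for the moment, N m; "width": finger opening in mm; "gripper_force": force on a finger pad.
Only numpy, scipy, OpenCV 4.12 (cv2) and the standard library are available. Lean on these libraries where they do the work, as an engineer would, in place of code of your own. Each camera call takes 0.05 s, during which the arm holds its last target. There are 200 camera calls.

## Task

The socket painted red is worn out: scrap it in the grey pedal bin. Press the bin's pedal right down and push it sideways into its hold-open notch so that the lid stays up by itself, put the red socket in the bin, then free the pedal from the notch and ease it all the way back up so that the lid comes down shut without slamming. Work the lid by its pedal only, press the pedal firmly but do not force it against its stops (20 N is plenty), and leave everything else where it stands.

Things in the scene. Friction and masses are not known exactly. Their poses are not given: they have to be found in the camera images.
- bin: Grey-green steel pedal bin bolted to the bench, 200 (x) by 240 (y) by 240 mm high, walls 4 mm, inner floor 95 mm over the bench. Origin under the middle of its base, z up; its front with the pedal faces the bin's own -x; the lid is hinged along the back, at x +134 mm, z 244 mm.
- mouth (a point): Centre of the bin's open mouth, at rim height, 192 (x) by 232 (y) mm inside; axes those of the bin. With the pedal hooked the lid stands at the back, reaching 240 mm above the rim and leaning at most 25 degrees forward, so keep to the front half of the mouth.
- pedal: The whole pedal, lever bar and tread together; origin on its pivot pin in the middle of the bin, 55 mm over the bench; at rest its bar points to the bin's -x and 0.14 rad upward.
- pedal_pad (a point): The pedal's tread: steel, 50 (x) by 64 (y) mm, with a black rubber pad 54 mm wide between two side edges standing 8 mm above it. This point: middle of the pad's upper face; axes as built the bin's, tilting (0.14 rad up to 0.22 rad down). 75 mm ahead of the bin's front; 91 mm over the bench at rest, 27 to 45 mm when right down.
- lever (a joint): Angle of the pedal lever about its pivot, 175 mm behind the pad (rad): 0 at rest (up), 0.25 to 0.36 when right down on its stop, some 0.06 less when hooked. A spring and the lid's weight push the pedal up: 7 to 12 N at the start of the stroke, falling to 3 to 7 N near the bottom; on the stop the force rises steeply. It is a light mechanism: keep under 20 N.
- shift (a joint): Sideways slide of the whole lever and pedal along its pivot pin (m), 0 in the straight part of the slot, growing towards the bin's own -y (to the right for one who faces the bin's front); 0.016 to 0.024 in the notch. A light spring (1 to 2 N) pushes it back towards 0.
- lid (a joint): Opening of the lid (rad), 0 shut; it is linked to the pedal (6.4 times the lever angle), 1.15 to 1.9 with the pedal hooked in the notch, some 0.4 more with it right down.
- slot (a point): Nominal place of the pedal's 10 mm round bar on the floor of the J-slot in the bright catch plate on the bin's front. The plate sits in slotted holes: the real floor is up to 5 mm higher or lower (8 mm at the pad), not reported, so it must be felt. Axes the bin's. From the straight leg the bar goes along the floor to -y, under a 5 mm wide tooth, then rises into a pocket 17 to 23 mm from the leg.
- tooth (a point): Nominal middle of the tooth's lower edge, between leg and pocket. The bar passes under it with 2 to 3 mm of play above the floor (4 mm at the pad) and rises 3 mm behind it (5 mm at the pad) to be hooked. To free it: press to the floor, back to +y, ease up.
- socket_red: The worn socket: deep impact socket, black with its upper half painted bright red, 30 mm diameter, 78 mm tall, 0.14 to 0.28 kg, standing upright on the mat among three others; origin in the middle of its underside, z up.
- socket_red_mid (a point): Middle of the red socket, 39 mm above its underside.
- socket_chrome: Good chrome deep socket, 28 mm diameter, 78 mm tall, standing; origin in the middle of its underside. To be left alone.
- socket_black: Good black deep socket, 32 mm diameter, 78 mm tall, standing; origin in the middle of its underside. To be left alone.
- socket_short: Good short chrome socket, 34 mm diameter, 50 mm tall, standing; origin in the middle of its underside. To be left alone.
- ratchet: Ratchet handle lying on the bench, 230 mm long, black grip; origin on the bench under its middle. To be left alone.
- wrench: Steel wrench lying on the bench, 200 mm long. To be left alone.
- marker: Red and black marker pen lying on the bench, 100 mm long. To be left alone.
- cover: The lid's pan, 216 by 252 mm, grey-green with a pale panel; its origin lies on the hinge. Not to be pushed or pulled by hand.
There are look-alikes about, which are no part of the job. What is shaped like the socket_red but blue is not meant.

How it is judged:
By the outcome, as a careful person would: the job done as asked, in the order asked, and still so for the second after the job is handed in, with the robot touching nothing.
It also fails if it takes over 72 s, if anything falls off the work surface, if the arm or the gripper's body presses on something with over 40 N, if the wrist force passes 120 N, or if a joint passes its speed limit or range.

## Working session

There is one attempt and no reset: what is moved stays moved. The work goes in short steps, Python scripts to look and compute and a tool call to move; the robot and the scene stay as the last step left them, time stands still between calls to the robot, and variables do not carry over. Pictures are saved under pics/ and viewed, at most 10 in all, crops included, and the job is handed in when it is done.

Besides the shell and the picture viewer there is one more tool, called after "Request:" by a JSON object that holds its "op" and its "data". apply_moves: Moves the arm, as the interface text tells. Its arguments: {"type":"object","properties":{"slide":{"type":"array"},"dr":{"type":"array"},"grip":{"type":"number"},"newtons":{"type":"number"}},"required":["slide","dr"]}

```bash
mkdir -p pics; cat > h.py <<'E'
import numpy as np,cv2,pickle
from scipy.spatial.transform import Rotation as R
from plant import env,optics,order
def shot(n,f):
    p,d=optics.camera(n); cv2.imwrite(f'pics/{f}.png',p[:,:,::-1]); np.savez(f'{f}.npz',p=p,d=d); return p,d
def world(n,d):
    c=optics.calibration(n); v,u=np.mgrid[:d.shape[0],:d.shape[1]]
    P=np.stack([(u-c['cx'])/c['fx']*d,(v-c['cy'])/c['fy']*d,d,np.ones_like(d)],-1)
    W=(P@np.array(c['world_from_camera']).T)[...,:3]; W[d<=0]=np.nan; return W
def st():
    s=env.observe(); print({k:np.round(s[k],4).tolist() for k in ['t','joint_pos','tool_pos','ee_rot','wrist_force','width','gripper_force']}); return s
E
python3 - <<'E'
from h import *
st()
print(R.from_quat(env.observe()['ee_rot']).as_matrix().round(3))
for n in ['side','top']:
    shot(n,n+'0'); c=optics.calibration(n); print(n,c['fx'],np.round(c['world_from_camera'],2).tolist())
E
```

```text
{'t': 0.0, 'joint_pos': [-1.305, 0.3203, 1.5656, 0.0, 1.2574, -0.02], 'tool_pos': [161.9914, -551.2002, 213.1421], 'ee_rot': [0.9898, 0.1424, -0.0001, -0.0009], 'wrist_force': [0.1838, 0.3475, 0.5369], 'width': 91.3232, 'gripper_force': 0.0}
[[ 0.959  0.282 -0.   ]
 [ 0.282 -0.959  0.002]
 [ 0.    -0.002 -1.   ]]
side 381.74529159576696 [[0.98, -0.12, 0.18, 356.27], [-0.22, -0.63, 0.75, -930.94], [0.02, -0.77, -0.64, 900.91], [0.0, 0.0, 0.0, 1.0]]
top 422.16400266876616 [[0.03, -1.0, 0.08, 453.52], [-1.0, -0.03, 0.0, -49.57], [0.0, -0.08, -1.0, 1596.87], [0.0, 0.0, 0.0, 1.0]]
```

View pics/top0.png

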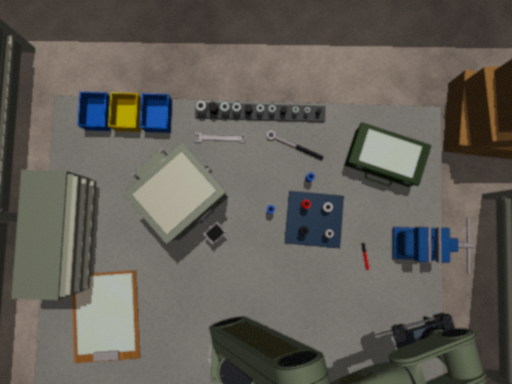

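View pics/side0.png

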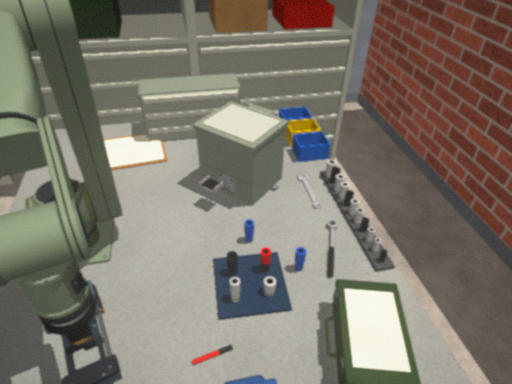

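The top view shows the bin lid at about (178,193) and the pedal at (215,233). The red socket is at (306,204) on the mat, with the short chrome at (327,208), black at (303,231) and chrome at (329,234). Blue look-alikes stand outside the mat.

```bash
python3 - <<'E'
from h import *
T=np.load('top0.npz');p,d=T['p'],T['d'];W=world('top',d)
hsv=cv2.cvtColor(p,cv2.COLOR_RGB2HSV).astype(int)
v,u=np.mgrid[:384,:512]
# lid
m=(W[...,2]>225)&(W[...,2]<285)&(u>115)&(u<240)&(v>130)&(v<250)
n,l,s,c=cv2.connectedComponentsWithStats(m.astype(np.uint8)); k=1+s[1:,4].argmax(); m=l==k
P=W[m]; print('lid n',m.sum(),'z',np.percentile(P[:,2],[5,50,95]))
r=cv2.minAreaRect(P[:,:2].astype(np.float32)); print('lid rect',r)
# pedal
m=(W[...,2]>70)&(W[...,2]<115)&(u>195)&(u<235)&(v>215)&(v<250)
P=W[m]; print('pedal',m.sum(),np.median(P,0),cv2.minAreaRect(P[:,:2].astype(np.float32)))
for r_ in range(218,248,2): print(r_,' '.join('%4.0f'%x if x==x else ' nan' for x in W[r_,200:232:2,2]))
# sockets
for n_,(a,b) in dict(red=(306,204),short=(327,208),black=(303,231),chrome=(329,234),blue1=(310,177),blue2=(270,210)).items():
    m=(W[...,2]>40)&(abs(u-a)<11)&(abs(v-b)<11); P=W[m]
    if len(P): 
        zt=np.percentile(P[:,2],90); Q=P[P[:,2]>zt-8]; print(n_,len(P),'ztop',zt,'mid',(Q.min(0)+Q.max(0))/2,np.ptp(Q,axis=0))
S=np.load('side0.npz');p,d=S['p'],S['d'];W=world('side',d);hsv=cv2.cvtColor(p,cv2.COLOR_RGB2HSV).astype(int)
m=((hsv[...,0]<8)|(hsv[...,0]>172))&(hsv[...,1]>150)&(hsv[...,2]>60)&(abs(u-266)<15)&(abs(v-258)<18)
P=W[m];print('side red',len(P),np.nanmin(P,0),np.nanmax(P,0),np.nanmedian(P,0))
m=(u>190)&(u<235)&(v>165)&(v<210)&(W[...,2]>60)&(W[...,2]<110)&(hsv[...,2]<60)
P=W[m];print('side pad black',len(P),np.nanmedian(P,0),np.nanmin(P,0),np.nanmax(P,0))
a=cv2.resize(np.load('side0.npz')['p'][130:230,170:300,::-1],None,fx=5,fy=5,interpolation=cv2.INTER_CUBIC);cv2.imwrite('pics/c1.png',a)
E
```

```text
lid n 5627 z [246.81464186 252.01128033 256.92250804]
lid rect ((578.81005859375, 228.26571655273438), (248.77911376953125, 252.33912658691406), 43.29427719116211)
pedal 317 [445.82790818 103.7432644   91.55185337] ((459.9719543457031, 115.44930267333984), (100.71139526367188, 64.21125793457031), 42.7934684753418)
218   23   94   73    5   -6   -0   -2    4   -2    4    6    5   -3   -2    1   -2
220   89   45   75   76    0    2    7   -3    0    5    2    3    2   -1   -0   -4
222    1   24   -0   80   80   -2    2    3   82  101    1   -4    0    6   -1    3
224    2    2    1    2   82   74   -1   82   91   86    1   -4   -2    3    3   -0
226   -2    1   -5   -2   -2   82   88   91   91   91  100   -7    5   -6    3   -6
228   -4   -8   -1    4   -1   86   90   93   89   94   88  101   -0    0    8    0
230   -3   -0    3    4   89   95   98  100   91   87   94   96   99   -7   -4   -1
232    7    1    3   89   95   93   93   89   96   95   92   97   94   -1   -2    3
234    5   -1   -5   88   91   93   94   89   93   86   90   93   -4    1   -4    2
236    2   -0   -4   99   84
[... 763 characters left out ...]
18.5618476    84.40339755] [28.71807876 28.9732055  10.45261413]
chrome 63 ztop 86.500051840278 mid [ 451.08606542 -309.87520681   84.30498616] [25.01249973 26.19853305 11.23942203]
blue1 70 ztop 81.81734344972433 mid [ 653.40127855 -240.54795597   80.42716775] [29.47222615 29.38955868 11.90176694]
blue2 60 ztop 81.48463593331162 mid [531.37976568 -98.97047495  79.86524097] [25.73321227 28.93841595 11.38884893]
side red 129 [ 538.58753605 -246.59331958   44.06493245] [ 564.68138958 -213.53921835   86.22406331] [ 550.3498177  -239.17264048   76.78178895]
side pad black 53 [437.53144256  95.41738191  92.11256776] [419.68827087  73.43954037  88.12396846] [456.219869   119.99766105  94.67787733]
```

View pics/c1.png

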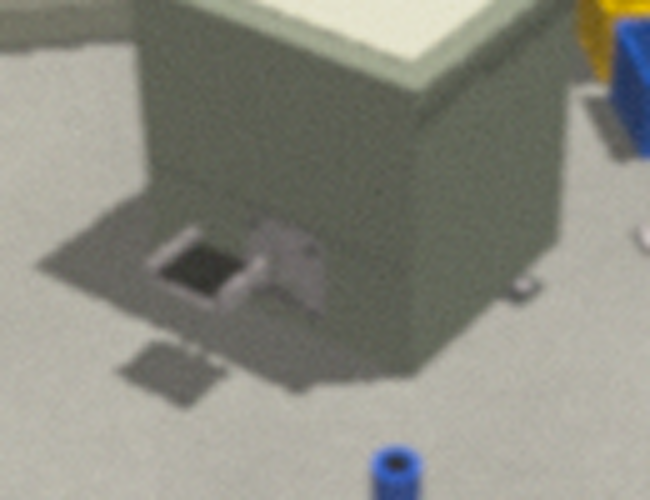

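The side crop shows the pedal tread with its black pad at about (210,182) in the full image, clear on all sides. The catch plate on the front lies to its right, which is bin −y. Next I refine the bin frame and pad.

```bash
python3 - <<'E'
from h import *
T=np.load('top0.npz');p,d=T['p'],T['d'];W=world('top',d);v,u=np.mgrid[:384,:512]
hsv=cv2.cvtColor(p,cv2.COLOR_RGB2HSV).astype(int)
m=(W[...,2]>225)&(u>115)&(u<240)&(v>130)&(v<250)&(p.min(-1)>150)
r=cv2.minAreaRect(W[m][:,:2].astype(np.float32));print('panel',m.sum(),r)
for yaw in (43.2,):
    a=np.radians(yaw);X=np.array([np.cos(a),np.sin(a)]);Y=np.array([-X[1],X[0]])
    m=(W[...,2]>225)&(W[...,2]<285)&(u>115)&(u<240)&(v>130)&(v<250)
    P=W[m][:,:2]
    print('lid x',np.percentile(P@X,[.3,1,99,99.7]),'y',np.percentile(P@Y,[.3,1,99,99.7]))
    m=(W[...,2]>78)&(W[...,2]<115)&(u>200)&(u<235)&(v>218)&(v<250)
    P=W[m];x=P[:,:2]@X;y=P[:,:2]@Y
    h=np.histogram(x,np.arange(x.min(),x.max()+5,5));print(np.round(h[1]),h[0])
    k=x<x.min()+50; print('pad x0',x.min(),np.percentile(x,2),'y',np.percentile(y[k],[1,3,97,99]))
    xm=np.percentile(x,1)+25; ym=(np.percentile(y[k],2)+np.percentile(y[k],98))/2
    print('pad centre',xm*X+ym*Y, 'bin c',(xm+175)*X+ym*Y)
for n in ('top','side'):
    S=np.load(n+'0.npz');p,d=S['p'],S['d'];W=world(n,d)
    b=np.array([440,98,91])
    m=(np.linalg.norm(W[...,:2]-b[:2],axis=-1)<35)&(abs(W[...,2]-91)<12)&(p.max(-1)<60)
    P=W[m];q=cv2.minAreaRect(P[:,:2].astype(np.float32));print(n,'black',m.sum(),P.mean(0),q)
E
```

```text
panel 2252 ((569.4807739257812, 214.19308471679688), (164.52389526367188, 192.38938903808594), 43.80324935913086)
lid x [454.41289709 454.97586519 695.21686175 698.55606751] y [-355.24002472 -353.3244911  -107.05492575 -105.08978547]
[364. 369. 374. 379. 384. 389. 394. 399. 404. 409. 414. 419. 424. 429.
 434. 439. 444. 449. 454. 459.] [26 27 26 25 26 27 26 27 25 22  5  2  2  1  2  0  2  1  1]
pad x0 364.00122029668694 365.29475278272116 y [-262.51089781 -261.30600801 -200.51323062 -199.63051111]
pad centre [442.33288862  98.18151577] bin c [569.90239842 217.97725931]
top black 155 [439.37574274  99.73034456  92.48861266] ((438.85211181640625, 100.13655090332031), (39.94536590576172, 50.81963348388672), 40.50704574584961)
side black 53 [437.7263494   95.15650089  91.98011306] ((436.42572021484375, 96.83596801757812), (39.331817626953125, 33.42355728149414), 46.802001953125)
```

```bash
cat >> h.py <<'E'
A=np.radians(43.2);BX=np.array([np.cos(A),np.sin(A),0]);BY=np.array([-BX[1],BX[0],0]);BZ=np.array([0,0,1.])
PAD=np.array([437,96,91.]);BIN=np.array([568.5,219,0])
RD=np.stack([BX,-BY,-BZ],1)
def go(*pts):
    "print slide (cm) and dr from the measured pose to each point, tool down in bin yaw"
    s=env.observe();q=R.from_quat(s['ee_rot']).as_matrix();p=np.array(s['tool_pos'])
    for t in pts: print('slide',np.round(q.T@(np.array(t)-p)/10,2),'dr',np.round(R.from_matrix(q.T@RD).as_rotvec(),3))
E
python3 -c "
from h import *
go([254,-336,200],[345,-120,190],[437,96,150])"
```

```text
slide [ 14.9  -18.06   1.35] dr [-0.002 -0.    -0.468]
slide [ 29.72 -36.21   2.38] dr [-0.002 -0.    -0.468]
slide [ 44.63 -54.34   6.41] dr [-0.002 -0.    -0.468]
```

Request:
{"op": "apply_moves", "data": {"slide": [[3,-3.6,0.3],[6,-7.2,0.6],[9,-10.8,0.8],[12,-14.4,1.1],[14.9,-18.1,1.3]], "dr": [[0,0,-0.1],[0,0,-0.2],[0,0,-0.3],[0,0,-0.4],[-0.002,0,-0.468]], "grip": 1, "newtons": 20}}

```text
t: 0.6
tool_pos: [254.3, -334.1, 200.5]
ee_rot: [0.929, 0.369, 0.0, 0.001]
wrist_force: [0.6, -0.7, 0.2]
width: 54.2
gripper_force: 0.0
```

```bash
python3 -c "
from h import *
go([345,-120,190],[437,96,150],[437,96,100])"
```

```text
slide [21.29 -9.35  1.03] dr [0.001 0.    0.002]
slide [ 42.81 -18.75   5.01] dr [0.001 0.    0.002]
slide [ 42.81 -18.76  10.01] dr [0.001 0.    0.002]
```

Request:
{"op": "apply_moves", "data": {"slide": [[4.3,-1.9,0.2],[8.6,-3.8,0.4],[12.9,-5.6,0.6],[17.1,-7.5,0.8],[21.3,-9.4,1.0]], "dr": [[0,0,0],[0,0,0],[0,0,0],[0,0,0],[0,0,0]]}}

```text
t: 1.1
tool_pos: [345.1, -119.9, 190.6]
ee_rot: [0.93, 0.368, 0.0, 0.001]
wrist_force: [0.9, -0.9, 0.3]
width: 13.6
gripper_force: 0.0
```

Request:
{"op": "apply_moves", "data": {"slide": [[4.4,-1.9,0.8],[8.8,-3.8,1.6],[13,-5.7,2.4],[17.2,-7.5,3.2],[21.5,-9.4,4.0]], "dr": [[0,0,0],[0,0,0],[0,0,0],[0,0,0],[0,0,0]]}}

```text
t: 1.6
tool_pos: [437.6, 95.8, 149.9]
ee_rot: [0.93, 0.368, 0.0, 0.001]
wrist_force: [0.7, -0.2, 0.5]
width: 0.4
gripper_force: 0.0
```

```bash
python3 -c "
from h import *
st();go([437,96,100])
p,d=shot('side','side1');cv2.imwrite('pics/c2.png',cv2.resize(p[80:240,100:300,::-1],None,fx=3.5,fy=3.5))"
```

```text
{'t': 1.6, 'joint_pos': [0.1915, 0.1765, 1.9382, -0.0026, 1.0265, 1.0093], 'tool_pos': [437.619, 95.798, 149.8893], 'ee_rot': [0.9297, 0.3683, 0.0, 0.0012], 'wrist_force': [0.6705, -0.2302, 0.4554], 'width': 0.3775, 'gripper_force': 0.0}
slide [-0.03 -0.07  4.99] dr [0.002 0.001 0.   ]
```

View pics/c2.png

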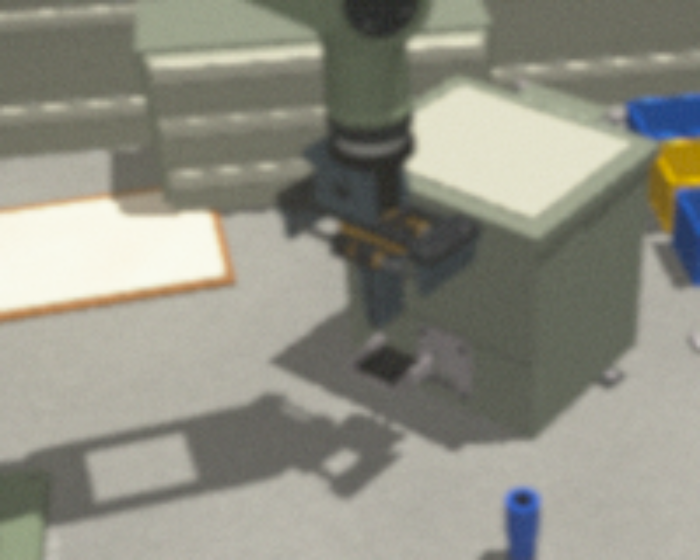

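The closed fingers hang centred above the pad, and the gripper clears the bin. I'll go down to it now.

Request:
{"op": "apply_moves", "data": {"slide": [[0,0,1.5],[0,0,3.0],[0,0,4.5],[0,0,5.2],[0,0,5.6]], "dr": [[0,0,0],[0,0,0],[0,0,0],[0,0,0],[0,0,0]]}}

```text
t: 2.15
tool_pos: [437.1, 93.5, 93.7]
ee_rot: [0.93, 0.368, -0.001, 0.001]
wrist_force: [-0.2, -0.9, -0.0]
width: 0.3
gripper_force: 0.0
```

Request:
{"op": "apply_moves", "data": {"slide": [[0,0,0.3],[0,0,0.6],[0,0,0.9],[0,0,1.2],[0,0,1.5]], "dr": [[0,0,0],[0,0,0],[0,0,0],[0,0,0],[0,0,0]]}}

```text
t: 2.65
tool_pos: [436.6, 92.7, 80.3]
ee_rot: [0.93, 0.368, -0.001, 0.002]
wrist_force: [-5.5, -4.9, 10.1]
width: 0.3
gripper_force: 5.1
```

Request:
{"op": "apply_moves", "data": {"slide": [[0,0,0.4],[0,0,0.8],[0,0,1.2],[0,0,1.6],[0,0,2.0]], "dr": [[0,0,0],[0,0,0],[0,0,0],[0,0,0],[0,0,0]]}}

```text
t: 3.15
tool_pos: [435.1, 92.0, 59.8]
ee_rot: [0.93, 0.369, -0.003, 0.002]
wrist_force: [-5.6, -7.3, 10.0]
width: 0.4
gripper_force: 5.6
```

Request:
{"op": "apply_moves", "data": {"slide": [[0,0,0.25],[0,0,0.5],[0,0,0.75],[0,0,1.0],[0,0,1.2]], "dr": [[0,0,0],[0,0,0],[0,0,0],[0,0,0],[0,0,0]]}}

```text
t: 3.65
tool_pos: [435.1, 92.1, 47.4]
ee_rot: [0.93, 0.368, -0.003, 0.001]
wrist_force: [-5.9, -6.3, 7.3]
width: 0.2
gripper_force: 4.3
```

Request:
{"op": "apply_moves", "data": {"slide": [[0,0,0.05],[0,0,0.1],[0,0,0.2],[0,0,0.3],[0,0,0.3]], "dr": [[0,0,0],[0,0,0],[0,0,0],[0,0,0],[0,0,0]]}}

```text
t: 4.15
tool_pos: [435.2, 92.3, 44.4]
ee_rot: [0.93, 0.368, -0.003, 0.001]
wrist_force: [-3.9, -5.6, 5.1]
width: 0.6
gripper_force: 3.5
```

Request:
{"op": "apply_moves", "data": {"slide": [[0,0,0.05],[0,0,0.1],[0,0,0.15],[0,0,0.2],[0,0,0.2]], "dr": [[0,0,0],[0,0,0],[0,0,0],[0,0,0],[0,0,0]]}}

```text
t: 4.65
tool_pos: [435.4, 92.3, 42.4]
ee_rot: [0.93, 0.368, -0.002, 0.001]
wrist_force: [-5.3, -5.2, 5.6]
width: 0.4
gripper_force: 3.6
```

Request:
{"op": "apply_moves", "data": {"slide": [[0,0,0.05],[0,0,0.1],[0,0,0.15],[0,0,0.2],[0,0,0.2]], "dr": [[0,0,0],[0,0,0],[0,0,0],[0,0,0],[0,0,0]]}}

```text
t: 5.15
tool_pos: [435.5, 92.4, 40.5]
ee_rot: [0.93, 0.368, -0.002, 0.001]
wrist_force: [-3.7, -5.5, 5.3]
width: 0.5
gripper_force: 3.4
```

Request:
{"op": "apply_moves", "data": {"slide": [[0,0,0.05],[0,0,0.1],[0,0,0.15],[0,0,0.2],[0,0,0.2]], "dr": [[0,0,0],[0,0,0],[0,0,0],[0,0,0],[0,0,0]]}}

```text
t: 5.65
tool_pos: [435.6, 92.5, 38.5]
ee_rot: [0.93, 0.368, -0.002, 0.001]
wrist_force: [-4.0, -5.2, 4.7]
width: 0.7
gripper_force: 3.3
```

Request:
{"op": "apply_moves", "data": {"slide": [[0,0,0.05],[0,0,0.1],[0,0,0.15],[0,0,0.2],[0,0,0.2]], "dr": [[0,0,0],[0,0,0],[0,0,0],[0,0,0],[0,0,0]]}}

```text
t: 6.15
tool_pos: [435.8, 92.6, 36.5]
ee_rot: [0.93, 0.368, -0.002, 0.001]
wrist_force: [-3.5, -3.4, 5.6]
width: 0.3
gripper_force: 3.2
```

Request:
{"op": "apply_moves", "data": {"slide": [[0,0,0.05],[0,0,0.1],[0,0,0.12],[0,0,0.15],[0,0,0.15]], "dr": [[0,0,0],[0,0,0],[0,0,0],[0,0,0],[0,0,0]]}}

```text
t: 6.65
tool_pos: [436.0, 92.6, 35.4]
ee_rot: [0.93, 0.368, -0.002, 0.001]
wrist_force: [-6.1, -4.5, 8.5]
width: 0.4
gripper_force: 5.4
```

Request:
{"op": "apply_moves", "data": {"slide": [[0,0,0.02],[0,0,0.04],[0,0,0.05],[0,0,0.05],[0,0,0.05]], "dr": [[0,0,0],[0,0,0],[0,0,0],[0,0,0],[0,0,0]]}}

```text
t: 7.15
tool_pos: [436.0, 92.6, 35.2]
ee_rot: [0.93, 0.368, -0.002, 0.001]
wrist_force: [-5.8, -5.7, 10.6]
width: 0.6
gripper_force: 6.4
```

Request:
{"op": "apply_moves", "data": {"slide": [[0,0.2,0],[0,0.4,0],[0,0.6,0],[0,0.8,0],[0,1.0,0]], "dr": [[0,0,0],[0,0,0],[0,0,0],[0,0,0],[0,0,0]]}}

```text
t: 7.65
tool_pos: [441.1, 87.0, 35.0]
ee_rot: [0.93, 0.367, -0.003, -0.001]
wrist_force: [-8.9, 4.8, 13.1]
width: 0.2
gripper_force: 6.5
```

Request:
{"op": "apply_moves", "data": {"slide": [[0,0.1,0],[0,0.2,0],[0,0.3,0],[0,0.4,0],[0,0.5,0]], "dr": [[0,0,0],[0,0,0],[0,0,0],[0,0,0],[0,0,0]]}}

```text
t: 8.15
tool_pos: [444.5, 83.5, 35.0]
ee_rot: [0.93, 0.368, -0.003, -0.001]
wrist_force: [-9.1, 4.8, 13.0]
width: 0.4
gripper_force: 6.4
```

```bash
python3 - <<'E'
from h import *
s=st();f=np.array(s['wrist_force']);print('bin-frame force',[f@BX,f@BY,f[2]],'disp y',(np.array(s['tool_pos'])-[436,92.6,35.2])@BY)
T,d=shot('side','side2');cv2.imwrite('pics/c3.png',cv2.resize(T[40:240,100:300,::-1],None,fx=3,fy=3))
E
```

```text
{'t': 8.15, 'joint_pos': [0.1598, 0.3366, 2.0775, 0.0006, 0.7328, 0.9775], 'tool_pos': [444.5398, 83.4652, 35.0232], 'ee_rot': [0.93, 0.3675, -0.0026, -0.0008], 'wrist_force': [-9.1282, 4.7712, 13.0003], 'width': 0.3534, 'gripper_force': 6.4175}
bin-frame force [np.float64(-3.3880314397468614), np.float64(9.726766231980722), np.float64(13.00033092506403)] disp y -12.504874347897722
```

View pics/c3.png

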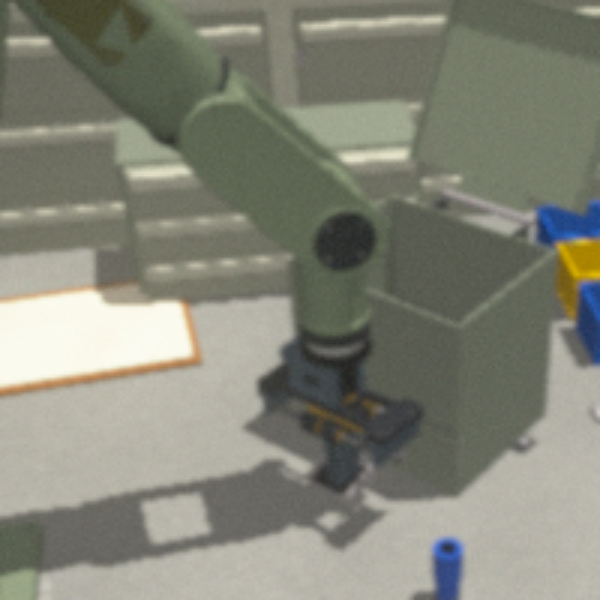

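The lid stands open and the fingers are on the pad, near its right-hand edge. I'll ease off the floor by about 0.8 mm, still under the tooth, and keep sliding.

Request:
{"op": "apply_moves", "data": {"slide": [[0,0,-0.04],[0,0,-0.07],[0,0.1,-0.08],[0,0.2,-0.08],[0,0.3,-0.08]], "dr": [[0,0,0],[0,0,0],[0,0,0],[0,0,0],[0,0,0]]}}

```text
t: 8.7
tool_pos: [447.3, 80.6, 35.6]
ee_rot: [0.93, 0.368, -0.002, 0.0]
wrist_force: [-6.4, 0.9, 7.7]
width: 0.7
gripper_force: 4.7
```

Request:
{"op": "apply_moves", "data": {"slide": [[0,0.1,0],[0,0.2,0],[0,0.3,0],[0,0.3,0],[0,0.3,0]], "dr": [[0,0,0],[0,0,0],[0,0,0],[0,0,0],[0,0,0]]}}

```text
t: 9.2
tool_pos: [449.5, 78.3, 35.6]
ee_rot: [0.93, 0.368, -0.002, 0.0]
wrist_force: [-6.4, -0.5, 8.7]
width: 0.4
gripper_force: 4.6
```

```bash
cat >> h.py <<'E'
def bf():
    s=env.observe();f=np.array(s['wrist_force']);p=np.array(s['tool_pos'])
    print('t',round(s['t'],2),'bin-frame force',np.round([f@BX,f@BY,f[2]],1),'z',round(p[2],2),'shift',round(-(p-[436,92.6,0])@BY,2),'x',round((p-PAD)@BX,2))
def pad(n):
    "tread position in bin frame from bright/black pixels"
    p,d=shot('top',n);W=world('top',d);c=(W-PAD);x=c[...,:2]@BX[:2];y=c[...,:2]@BY[:2]
    m=(W[...,2]>10)&(W[...,2]<62)&(abs(x)<40)&(abs(y)<75); print('pts',m.sum(),np.percentile(y[m],[1,5,50,95,99]),np.percentile(x[m],[1,99]),np.median(W[m][:,2]))
E
python3 -c "
from h import *
bf();pad('top2')
p,d=shot('side','side3');W=world('side',d);x=(W-PAD)[...,:2]@BX[:2];y=(W-PAD)[...,:2]@BY[:2]
m=(W[...,2]>15)&(W[...,2]<55)&(abs(x-5)<35)&(abs(y)<75);print('side',m.sum(),np.percentile(y[m],[1,5,50,95,99]))
cv2.imwrite('pics/c4.png',cv2.resize(p[180:225,180:240,::-1],None,fx=10,fy=10,interpolation=cv2.INTER_CUBIC))"
```

```text
t 9.2 bin-frame force [-5.   4.1  8.7] z 35.6 shift 19.69 x -3.01Traceback (most recent call last):
  File "<string>", line 3, in <module>
    bf();pad('top2')
         ~~~^^^^^^^^
  File "h.py", line 25, in pad
    m=(W[...,2]>10)&(W[...,2]<62)&(abs(x)<40)&(abs(y)<75); print('pts',m.sum(),np.percentile(y[m],[1,5,50,95,99]),np.percentile(x[m],[1,99]),np.median(W[m][:,2]))
                                                                               ~~~~~~~~~~~~~^^^^^^^^^^^^^^^^^^^^^
    return _quantile_unchecked(
        a, q, axis, out, overwrite_input, method, keepdims, weights)
    return _ureduce(a,
                    func=_quantile_ureduce_func,
    ...<5 lines>...
                    overwrite_input=overwrite_input,
                    method=method)
    r = func(a, **kwargs)
    result = _quantile(arr,
                       quantiles=q,
    ...<2 lines>...
                       out=out,
                       weights=wgt)
    slices_having_nans = np.isnan(arr[-1, ...])
                                  ~~~^^^^^^^^^
IndexError: index -1 is out of bounds for axis 0 with size 0
```

```bash
python3 -c "
from h import *
p,d=shot('side','side3')
cv2.imwrite('pics/c4.png',cv2.resize(p[175:225,180:250,::-1],None,fx=10,fy=10,interpolation=cv2.INTER_CUBIC))
for n in ('side0','side2','side3'):
  T=np.load(n+'.npz');W=world('side',T['d']);x=(W-PAD)[...,:2]@BX[:2];y=(W-PAD)[...,:2]@BY[:2];zl=70 if n=='side0' else 15
  m=(W[...,2]>zl)&(W[...,2]<zl+40)&(abs(x-3)<22)&(abs(y)<75);print(n,m.sum(),np.percentile(y[m],[1,5,50,95,99]))
"
```

```text
side0 185 [-36.88771274 -35.54370634  -3.49579656  26.8790332   29.19589084]
side2 145 [-43.65911513 -42.4673302  -26.73862363  19.64856243  22.66369919]
side3 141 [-52.83081823 -51.15331104 -34.38411745   9.93565845  14.60229229]
```

View pics/c4.png

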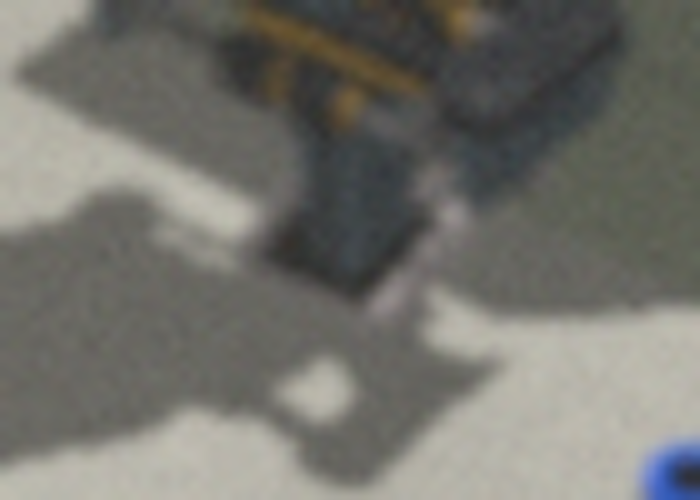

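The tread has followed the finger and is about 15–16 mm across, with its right edge visible just right of the finger. It needs about 5 mm more.

Request:
{"op": "apply_moves", "data": {"slide": [[0,0.1,0],[0,0.2,0],[0,0.3,0],[0,0.4,0],[0,0.4,0]], "dr": [[0,0,0],[0,0,0],[0,0,0],[0,0,0],[0,0,0]]}}

```text
t: 9.8
tool_pos: [452.2, 75.5, 35.6]
ee_rot: [0.93, 0.368, -0.002, 0.0]
wrist_force: [-7.4, 0.3, 8.4]
width: 0.5
gripper_force: 4.6
```

```bash
cat >> h.py <<'E'
def tread(n):
  p,d=shot('side',n);W=world('side',d);x=(W-PAD)[...,:2]@BX[:2];y=(W-PAD)[...,:2]@BY[:2]
  m=(W[...,2]>15)&(W[...,2]<55)&(abs(x-3)<22)&(abs(y)<75);print(n,m.sum(),np.percentile(y[m],[1,5,50,95,99]))
E
python3 -c "
from h import *
bf();tread('side4')"
```

```text
t 9.8 bin-frame force [-5.2  5.3  8.4] z 35.62 shift 23.59 x -2.94
side4 136 [-55.78291882 -55.1607346  -38.80844415   6.96611127   9.41548228]
```

Request:
{"op": "apply_moves", "data": {"slide": [[0,0.05,0],[0,0.1,0],[0,0.15,0],[0,0.2,0],[0,0.2,0]], "dr": [[0,0,0],[0,0,0],[0,0,0],[0,0,0],[0,0,0]]}}

```text
t: 10.35
tool_pos: [453.6, 74.1, 35.6]
ee_rot: [0.93, 0.368, -0.002, -0.0]
wrist_force: [-7.1, 1.1, 9.1]
width: 0.5
gripper_force: 4.6
```

```bash
python3 -c "
from h import *
bf();tread('side5')"
```

```text
t 10.35 bin-frame force [-4.4  5.7  9.1] z 35.62 shift 25.5 x -2.92
side5 151 [-58.00964641 -56.32374148 -39.40871945   5.48354891   8.47387127]
```

Request:
{"op": "apply_moves", "data": {"slide": [[0,0.05,0],[0,0.1,0],[0,0.15,0],[0,0.2,0],[0,0.2,0]], "dr": [[0,0,0],[0,0,0],[0,0,0],[0,0,0],[0,0,0]]}}

```text
t: 10.9
tool_pos: [454.7, 73.0, 35.6]
ee_rot: [0.93, 0.368, -0.002, -0.0]
wrist_force: [-7.1, 2.3, 8.5]
width: 0.7
gripper_force: 4.6
```

```bash
python3 -c "
from h import *
bf();tread('side6')"
```

```text
t 10.9 bin-frame force [-3.6  6.6  8.5] z 35.62 shift 27.11 x -2.88
side6 146 [-57.68194004 -56.72335362 -41.23487733   4.59944325   7.30259158]
```

Request:
{"op": "apply_moves", "data": {"slide": [[0,0,-0.15],[0,0,-0.3],[0,0,-0.45],[0,0,-0.6],[0,0,-0.7]], "dr": [[0,0,0],[0,0,0],[0,0,0],[0,0,0],[0,0,0]]}}

```text
t: 11.45
tool_pos: [455.7, 72.1, 42.3]
ee_rot: [0.93, 0.368, -0.002, 0.001]
wrist_force: [-5.1, -0.8, 4.3]
width: 0.1
gripper_force: 3.2
```

Request:
{"op": "apply_moves", "data": {"slide": [[0,0,-0.1],[0,0,-0.2],[0,0,-0.3],[0,0,-0.4],[0,0,-0.5]], "dr": [[0,0,0],[0,0,0],[0,0,0],[0,0,0],[0,0,0]]}}

```text
t: 11.95
tool_pos: [458.0, 72.5, 47.5]
ee_rot: [0.93, 0.368, 0.001, 0.001]
wrist_force: [0.0, -0.0, -0.1]
width: 0.7
gripper_force: 0.1
```

```bash
python3 -c "
from h import *
bf();tread('side7')"
```

```text
t 11.95 bin-frame force [-0.  -0.1 -0.1] z 47.45 shift 29.71 x -0.8
side7 109 [-59.98568734 -58.24737578 -40.15526304   3.39214651   6.47913341]
```

Request:
{"op": "apply_moves", "data": {"slide": [[0,0,-1],[-0.5,0,-2.5],[-1,0,-4.5],[-1.5,0,-7],[-2,0,-9.5]], "dr": [[0,0,0],[0,0,0],[0,0,0],[0,0,0],[0,0,0]]}}

```text
t: 12.5
tool_pos: [443.4, 59.0, 143.9]
ee_rot: [0.93, 0.368, 0.001, 0.001]
wrist_force: [-0.0, -0.4, -0.7]
width: 0.3
gripper_force: 0.0
```

```bash
python3 -c "
from h import *
bf();tread('side8');go([500,-75,140],[553,-227,125],[553,-227,45])
p,d=shot('side','side9');cv2.imwrite('pics/c5.png',cv2.resize(p[20:300,100:400,::-1],None,fx=2,fy=2,interpolation=cv2.INTER_CUBIC))"
```

```text
t 12.5 bin-frame force [-0.3 -0.3 -0.7] z 143.89 shift 29.57 x -20.66
side8 184 [-58.6022343  -57.41100382 -25.88956111   4.10588147   5.64394525]
slide [-5.19 13.49  0.84] dr [ 0.008 -0.007 -0.   ]
slide [-11.74  28.19   2.41] dr [ 0.008 -0.007 -0.   ]
slide [-11.79  28.13  10.41] dr [ 0.008 -0.007 -0.   ]
```

View pics/c5.png

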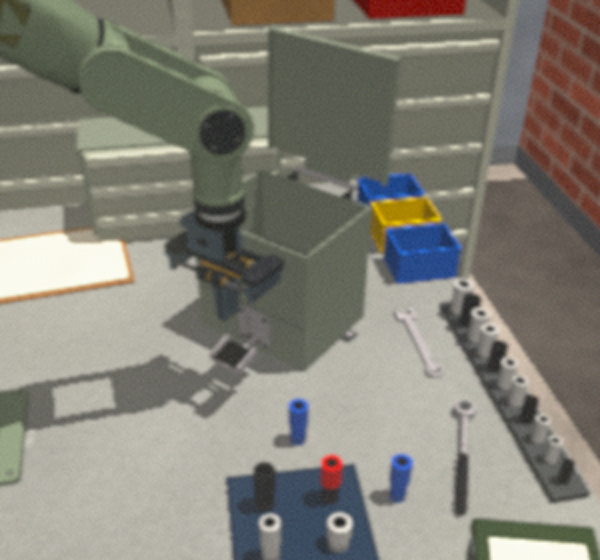

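The pedal is hooked: the tread is down and sideways and the lid stands upright on its own. The red socket is untouched at about (265,258) in the full frame. I'll move to it with the gripper open.

Request:
{"op": "apply_moves", "data": {"slide": [[-1.2,2.9,0.1],[-2.9,7,0.3],[-4.8,11.5,0.5],[-6.7,16,0.7],[-8.5,20.4,0.9]], "dr": [[0,0,0],[0,0,0],[0,0,0],[0,0,0],[0,0,0]], "grip": 0}}

```text
t: 13.1
tool_pos: [521.2, -149.9, 133.2]
ee_rot: [0.93, 0.368, 0.0, 0.001]
wrist_force: [0.9, 0.2, -0.4]
width: 37.5
gripper_force: 0.0
```

Request:
{"op": "apply_moves", "data": {"slide": [[-1.3,3.1,0],[-2.5,6,0.1],[-3.3,7.7,0.2],[-3.3,7.7,0.3],[-3.3,7.7,0.3]], "dr": [[0,0,0],[0,0,0],[0,0,0],[0,0,0],[0,0,0]]}}

```text
t: 13.6
tool_pos: [548.5, -225.9, 130.1]
ee_rot: [0.93, 0.368, -0.0, 0.0]
wrist_force: [-0.5, 0.9, 0.6]
width: 77.8
gripper_force: 0.0
```

```bash
python3 -c "
from h import *
st();go([553,-227,45])
p,d=shot('side','side10');W=world('side',d);v,u=np.mgrid[:384,:512];hsv=cv2.cvtColor(p,cv2.COLOR_RGB2HSV).astype(int)
m=((hsv[...,0]<8)|(hsv[...,0]>172))&(hsv[...,1]>150)&(hsv[...,2]>60)&(abs(u-266)<15)&(abs(v-258)<18)
print(m.sum());cv2.imwrite('pics/c6.png',cv2.resize(p[170:320,180:340,::-1],None,fx=4,fy=4,interpolation=cv2.INTER_CUBIC))
# silhouette centre: bisecting ray of the red columns at its top rim, plane z=82
for n in ('side0','top0'):
  T=np.load(n+'.npz');p=T['p'];hsv=cv2.cvtColor(p,cv2.COLOR_RGB2HSV).astype(int);a,b=(266,258) if n=='side0' else (306,204)
  m=((hsv[...,0]<8)|(hsv[...,0]>172))&(hsv[...,1]>130)&(hsv[...,2]>50)&(abs(u-a)<15)&(abs(v-b)<18)
  cam=n[:-1];c=optics.calibration(cam);M=np.array(c['world_from_camera'])
  uu=(u[m].min()+u[m].max())/2; vv=v[m]
  row=(vv.min()+vv.max())/2 if cam=='top' else vv.min()+4.5
  r=M[:3,:3]@[(uu-c['cx'])/c['fx'],(row-c['cy'])/c['fy'],1];k=(82-M[2,3])/r[2];print(n,uu,vv.min(),vv.max(),M[:3,3]+k*r)
"
```

```text
{'t': 13.6, 'joint_pos': [-0.4096, 0.4107, 1.6463, -0.0007, 1.0849, 0.408], 'tool_pos': [548.4908, -225.8613, 130.1055], 'ee_rot': [0.9299, 0.3679, -0.0003, 0.0001], 'wrist_force': [-0.4637, 0.9459, 0.6495], 'width': 77.7936, 'gripper_force': 0.0}
slide [0.26 0.39 8.51] dr [-0.     0.001 -0.   ]
125
side0 266.0 248 264 [ 552.99634006 -234.24076641   82.        ]
top0 305.5 199 208 [ 552.63823558 -222.43248975   82.        ]
```

View pics/c6.png

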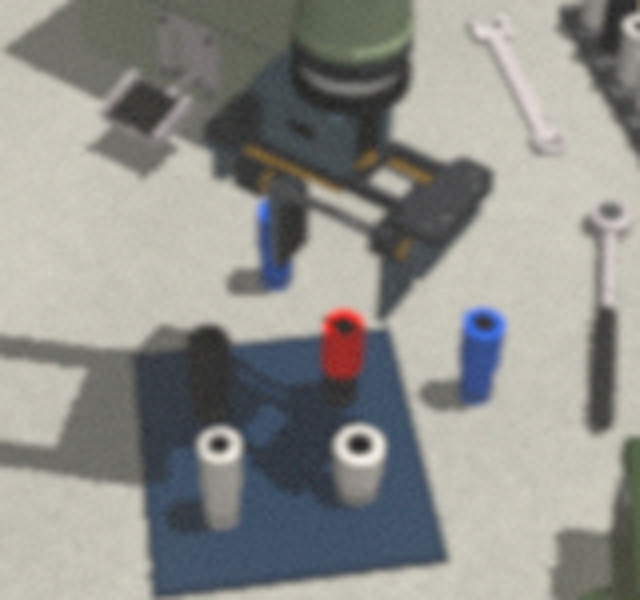

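The gripper is open above the red socket, a finger to each side, and the neighbours are clear. I'll go down and grip.

Request:
{"op": "apply_moves", "data": {"slide": [[0.3,0.4,1],[0.3,0.4,3],[0.3,0.4,5],[0.3,0.4,7],[0.3,0.4,8.4]], "dr": [[0,0,0],[0,0,0],[0,0,0],[0,0,0],[0,0,0]]}}

```text
t: 14.15
tool_pos: [553.4, -226.1, 45.1]
ee_rot: [0.93, 0.369, -0.001, 0.0]
wrist_force: [-0.2, 0.2, -0.1]
width: 91.3
gripper_force: 0.0
```

Request:
{"op": "apply_moves", "data": {"slide": [[0,0,0],[0,0,0],[0,0,0],[0,0,0],[0,0,0]], "dr": [[0,0,0],[0,0,0],[0,0,0],[0,0,0],[0,0,0]], "grip": 1, "newtons": 25}}

```text
t: 14.65
tool_pos: [554.5, -227.8, 47.7]
ee_rot: [0.93, 0.368, 0.001, 0.002]
wrist_force: [-0.6, 0.4, 0.7]
width: 54.2
gripper_force: 0.0
```

Request:
{"op": "apply_moves", "data": {"slide": [[0,0,0],[0,0,0],[0,0,0],[0,0,0],[0,0,0]], "dr": [[0,0,0],[0,0,0],[0,0,0],[0,0,0],[0,0,0]]}}

```text
t: 15.15
tool_pos: [553.8, -227.5, 46.9]
ee_rot: [0.93, 0.368, -0.0, 0.001]
wrist_force: [-1.2, 1.4, 1.6]
width: 29.7
gripper_force: 24.9
```

Request:
{"op": "apply_moves", "data": {"slide": [[0,0,-2],[0,0,-6],[0,0,-11],[0,0,-16],[0,0,-20]], "dr": [[0,0,0],[0,0,0],[0,0,0],[0,0,0],[0,0,0]]}}

```text
t: 15.65
tool_pos: [554.1, -227.5, 249.4]
ee_rot: [0.93, 0.368, 0.001, 0.002]
wrist_force: [0.6, -0.8, -2.7]
width: 29.4
gripper_force: 24.9
```

Request:
{"op": "apply_moves", "data": {"slide": [[0,0,-2.5],[0,0,-5],[0,0,-7],[0,0,-7.8],[0,0,-7.8]], "dr": [[0,0,0],[0,0,0],[0,0,0],[0,0,0],[0,0,0]]}}

```text
t: 16.15
tool_pos: [554.1, -227.3, 325.3]
ee_rot: [0.93, 0.368, 0.001, 0.002]
wrist_force: [-0.7, -0.1, -3.1]
width: 29.5
gripper_force: 24.9
```

```bash
python3 -c "
from h import *
st();go([545,0,325],[533.5,186,325])
p,d=shot('side','side11');v,u=np.mgrid[:384,:512];hsv=cv2.cvtColor(p,cv2.COLOR_RGB2HSV).astype(int)
m=((hsv[...,0]<8)|(hsv[...,0]>172))&(hsv[...,1]>150)&(hsv[...,2]>60)&(v>90)&(v<330);W=world('side',d)
P=W[m&(W[...,2]>150)];print(len(P),np.nanmin(P,0),np.nanmax(P,0));tread('side12')
T=np.load('side12.npz');W=world('side',T['d']);c=W-BIN;x=c[...,:2]@BX[:2];y=c[...,:2]@BY[:2]
m=(W[...,2]>300)&(abs(y)<130)&(x>-60)&(x<300)
for z in (300,350,400,450,480,510): k=m&(abs(W[...,2]-z)<10);print(z,k.sum(),np.median(x[k]) if k.any() else '')
"
```

```text
{'t': 16.15, 'joint_pos': [-0.4078, 0.3129, 1.2994, -0.0014, 1.5263, 0.4093], 'tool_pos': [554.0626, -227.3269, 325.262], 'ee_rot': [0.9298, 0.368, 0.0006, 0.0016], 'wrist_force': [-0.7343, -0.1266, -3.1463], 'width': 29.5433, 'gripper_force': 24.8797}
slide [ 14.9  -17.2   -0.03] dr [ 0.003  0.    -0.   ]
slide [ 26.79 -31.54  -0.08] dr [ 0.003  0.    -0.   ]
146 [ 539.86379593 -247.67542591  320.5101417 ] [ 562.18060584 -215.0036399   363.69068319]
side12 182 [-59.44061454 -57.82903458 -26.41865979   2.80767699   5.37379317]
300 68 133.46245316186736
350 139 136.23463778025652
400 22 134.2356189177034
450 21 134.1139063177294
480 15 135.95033914394486
510 0
```

Request:
{"op": "apply_moves", "data": {"slide": [[1.8,-2.1,0],[4.6,-5.4,0],[7.5,-8.8,0],[10.5,-12.3,0],[13.5,-15.8,0]], "dr": [[0,0,0],[0,0,0],[0,0,0],[0,0,0],[0,0,0]]}}

```text
t: 16.75
tool_pos: [543.1, -17.9, 322.7]
ee_rot: [0.93, 0.368, -0.001, 0.0]
wrist_force: [1.2, 0.4, -3.0]
width: 29.6
gripper_force: 24.9
```

Request:
{"op": "apply_moves", "data": {"slide": [[3,-3.5,0],[6,-7,0],[9,-10.7,0],[11.5,-13.7,0],[13.3,-15.7,0]], "dr": [[0,0,0],[0,0,0],[0,0,0],[0,0,0],[0,0,0]]}}

```text
t: 17.25
tool_pos: [532.4, 188.5, 322.2]
ee_rot: [0.929, 0.369, -0.001, 0.001]
wrist_force: [0.2, -0.8, -3.0]
width: 29.5
gripper_force: 24.9
```

```bash
python3 -c "
from h import *
st();go([533.5,186,180])
p,d=shot('side','side13');cv2.imwrite('pics/c7.png',cv2.resize(p[10:260,100:360,::-1],None,fx=2.3,fy=2.3,interpolation=cv2.INTER_CUBIC))"
```

```text
{'t': 17.25, 'joint_pos': [0.3207, 0.2587, 1.3826, -0.0013, 1.503, 1.1356], 'tool_pos': [532.3687, 188.5129, 322.2102], 'ee_rot': [0.9294, 0.3691, -0.0014, 0.0006], 'wrist_force': [0.1621, -0.8383, -3.0235], 'width': 29.5373, 'gripper_force': 24.9044}
slide [-0.05  0.26 14.22] dr [0.    0.003 0.002]
```

View pics/c7.png

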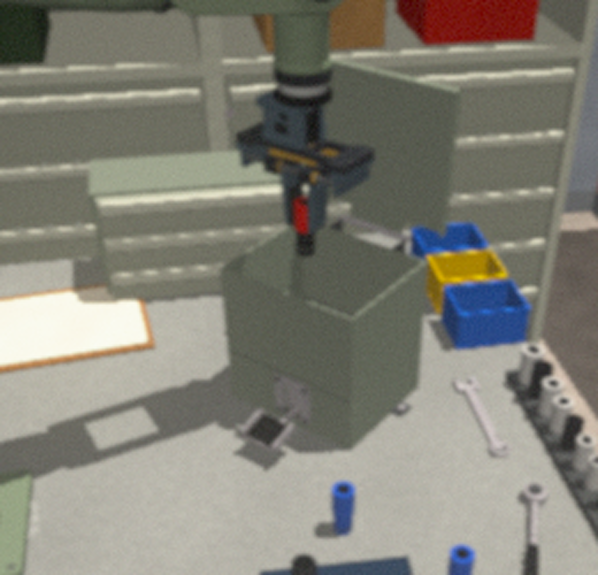

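The socket is held over the front half of the mouth, well clear of the upright lid. I'll lower it in and release.

Request:
{"op": "apply_moves", "data": {"slide": [[0,0.2,2],[0,0.2,5.5],[0,0.2,9],[0,0.2,12],[0,0.2,13.7]], "dr": [[0,0,0],[0,0,0],[0,0,0],[0,0,0],[0,0,0]]}}

```text
t: 17.8
tool_pos: [532.7, 183.2, 182.6]
ee_rot: [0.93, 0.368, -0.004, 0.001]
wrist_force: [0.6, 0.1, -2.6]
width: 29.6
gripper_force: 24.9
```

Request:
{"op": "apply_moves", "data": {"slide": [[0,0,0],[0,0,0],[0,0,0],[0,0,0],[0,0,0]], "dr": [[0,0,0],[0,0,0],[0,0,0],[0,0,0],[0,0,0]]}}

```text
t: 18.3
tool_pos: [535.5, 184.4, 188.1]
ee_rot: [0.93, 0.368, 0.001, 0.001]
wrist_force: [-0.6, 0.3, -2.3]
width: 29.7
gripper_force: 24.9
```

Request:
{"op": "apply_moves", "data": {"slide": [[0,0,0],[0,0,0],[0,0,0],[0,0,0],[0,0,0]], "dr": [[0,0,0],[0,0,0],[0,0,0],[0,0,0],[0,0,0]], "grip": 0.4}}

```text
t: 18.8
tool_pos: [535.2, 184.3, 187.2]
ee_rot: [0.93, 0.368, 0.0, 0.001]
wrist_force: [-0.7, 0.2, 0.7]
width: 54.6
gripper_force: 0.0
```

Request:
{"op": "apply_moves", "data": {"slide": [[0,0,-3],[0,0,-7],[0,0,-11.5],[0,0,-15],[0,0,-17]], "dr": [[0,0,0],[0,0,0],[0,0,0],[0,0,0],[0,0,0]]}}

```text
t: 19.3
tool_pos: [535.6, 184.8, 360.9]
ee_rot: [0.93, 0.368, 0.003, 0.001]
wrist_force: [0.9, -0.1, -0.7]
width: 54.8
gripper_force: 0.0
```

```bash
python3 -c "
from h import *
bf();tread('side14')
p,d=shot('top','top14');W=world('top',d);hsv=cv2.cvtColor(p,cv2.COLOR_RGB2HSV).astype(int)
m=((hsv[...,0]<8)|(hsv[...,0]>172))&(hsv[...,1]>130)&(hsv[...,2]>40);c=W-BIN
k=m&(np.abs(c[...,:2]).max(-1)<150);print('red in bin',k.sum(),np.median(W[k],0) if k.any() else '')
T=np.load('side14.npz');p=T['p'];hsv=cv2.cvtColor(p,cv2.COLOR_RGB2HSV).astype(int);m=((hsv[...,0]<8)|(hsv[...,0]>172))&(hsv[...,1]>150)&(hsv[...,2]>60);m[:90]=0
v,u=np.nonzero(m);print('side red',len(v),np.median(u),np.median(v))
go(PAD-80*BX+[0,0,240],PAD-30*BX-18*BY+[0,0,60])"
```

```text
t 19.3 bin-frame force [ 0.6 -0.7 -0.7] z 360.89 shift 1.0 x 132.66
side14 185 [-58.72392735 -57.75120745 -26.33005983   3.31758154   5.66905497]
red in bin 80 [537.46205285 178.04841702 174.35579484]
side red 2458 472.0 139.0
slide [-21.33  -0.31   2.82] dr [ 0.005 -0.006 -0.   ]
slide [-16.44   1.4   20.86] dr [ 0.005 -0.006 -0.   ]
```

The red socket stands on the bin floor, with its top at z≈174 where 173 is expected. I'll back out to the front, then go down to the hooked pedal.

Request:
{"op": "apply_moves", "data": {"slide": [[-2.5,0.2,0.3],[-6,0.6,1],[-10,1,1.7],[-14,1.4,2.3],[-15.9,1.6,2.5]], "dr": [[0,0,0],[0,0,0],[0,0,0],[0,0,0],[0,0,0]], "grip": 1, "newtons": 20}}

```text
t: 19.9
tool_pos: [426.7, 62.2, 330.0]
ee_rot: [0.93, 0.368, -0.002, 0.001]
wrist_force: [0.4, 0.2, 0.3]
width: 17.6
gripper_force: 0.0
```

Request:
{"op": "apply_moves", "data": {"slide": [[0.3,0,3.5],[0.7,0,8],[1.2,0,12.5],[1.8,0,17],[2.2,0,21.5]], "dr": [[0,0,0],[0,0,0],[0,0,0],[0,0,0],[0,0,0]]}}

```text
t: 20.4
tool_pos: [444.8, 78.6, 114.3]
ee_rot: [0.93, 0.368, -0.001, 0.001]
wrist_force: [2.1, 0.1, -0.0]
width: 0.3
gripper_force: 0.0
```

Request:
{"op": "apply_moves", "data": {"slide": [[0,0,1.5],[0,0,3],[0,0,4.5],[0,0,5.5],[0,0,5.5]], "dr": [[0,0,0],[0,0,0],[0,0,0],[0,0,0],[0,0,0]]}}

```text
t: 20.9
tool_pos: [444.3, 78.3, 60.3]
ee_rot: [0.93, 0.368, -0.002, 0.001]
wrist_force: [-0.0, 0.1, 0.1]
width: 0.7
gripper_force: 0.0
```

```bash
python3 -c "
from h import *
bf();st();go(PAD-3*BX-19*BY+[0,0,-46])"
```

```text
t 20.9 bin-frame force [0.1 0.1 0.1] z 60.3 shift 16.13 x -6.82
{'t': 20.9, 'joint_pos': [0.1503, 0.2962, 2.0517, -0.0028, 0.7978, 0.9693], 'tool_pos': [444.2991, 78.2653, 60.3033], 'ee_rot': [0.9298, 0.368, -0.0022, 0.0005], 'wrist_force': [-0.0186, 0.1157, 0.1383], 'width': 0.7145, 'gripper_force': 0.0}
slide [0.39 0.11 1.53] dr [-0.001  0.004 -0.   ]
```

Request:
{"op": "apply_moves", "data": {"slide": [[0.1,0,0.3],[0.2,0,0.6],[0.3,0,0.9],[0.3,0,1.2],[0.3,0,1.5]], "dr": [[0,0,0],[0,0,0],[0,0,0],[0,0,0],[0,0,0]]}}

```text
t: 21.4
tool_pos: [448.6, 80.7, 47.2]
ee_rot: [0.93, 0.368, 0.0, 0.001]
wrist_force: [-0.1, -0.1, -0.1]
width: 0.2
gripper_force: 0.2
```

Request:
{"op": "apply_moves", "data": {"slide": [[0,0,0.1],[0,0,0.2],[0,0,0.3],[0,0,0.4],[0,0,0.5]], "dr": [[0,0,0],[0,0,0],[0,0,0],[0,0,0],[0,0,0]]}}

```text
t: 21.9
tool_pos: [448.7, 81.0, 42.9]
ee_rot: [0.93, 0.368, 0.001, 0.001]
wrist_force: [-1.7, 1.9, 7.0]
width: 0.5
gripper_force: 3.1
```

Contact made at z≈43. I'll press on down to the floor, which was felt at about 35.3.

Request:
{"op": "apply_moves", "data": {"slide": [[0,0,0.1],[0,0,0.2],[0,0,0.3],[0,0,0.4],[0,0,0.5]], "dr": [[0,0,0],[0,0,0],[0,0,0],[0,0,0],[0,0,0]]}}

```text
t: 22.4
tool_pos: [449.1, 81.1, 37.9]
ee_rot: [0.93, 0.368, 0.001, 0.001]
wrist_force: [-1.5, 0.7, 6.8]
width: 0.2
gripper_force: 2.7
```

Request:
{"op": "apply_moves", "data": {"slide": [[0,0,0.05],[0,0,0.1],[0,0,0.14],[0,0,0.17],[0,0,0.17]], "dr": [[0,0,0],[0,0,0],[0,0,0],[0,0,0],[0,0,0]]}}

```text
t: 22.9
tool_pos: [449.2, 81.2, 36.4]
ee_rot: [0.93, 0.368, 0.001, 0.001]
wrist_force: [-0.9, 2.4, 7.7]
width: 0.5
gripper_force: 3.7
```

Request:
{"op": "apply_moves", "data": {"slide": [[0,0,0.03],[0,0,0.06],[0,0,0.07],[0,0,0.07],[0,0,0.07]], "dr": [[0,0,0],[0,0,0],[0,0,0],[0,0,0],[0,0,0]]}}

```text
t: 23.4
tool_pos: [449.3, 81.2, 36.1]
ee_rot: [0.93, 0.368, 0.001, 0.001]
wrist_force: [-1.7, 2.0, 10.6]
width: 0.3
gripper_force: 4.9
```

```bash
python3 -c "
from h import *
bf()"
```

```text
t 23.4 bin-frame force [ 0.1  2.6 10.6] z 36.07 shift 17.39 x -1.14
```

Request:
{"op": "apply_moves", "data": {"slide": [[0,-0.1,-0.04],[0,-0.3,-0.05],[0,-0.5,-0.05],[0,-0.7,-0.05],[0,-0.9,-0.05]], "dr": [[0,0,0],[0,0,0],[0,0,0],[0,0,0],[0,0,0]]}}

```text
t: 23.9
tool_pos: [443.6, 87.1, 36.4]
ee_rot: [0.93, 0.368, 0.002, 0.002]
wrist_force: [-0.3, -2.1, 7.9]
width: 0.5
gripper_force: 3.9
```

Request:
{"op": "apply_moves", "data": {"slide": [[0,-0.2,0],[0,-0.4,0],[0,-0.6,0],[0,-0.8,0],[0,-0.9,0]], "dr": [[0,0,0],[0,0,0],[0,0,0],[0,0,0],[0,0,0]]}}

```text
t: 24.4
tool_pos: [437.5, 93.7, 36.4]
ee_rot: [0.93, 0.368, 0.002, 0.002]
wrist_force: [-0.7, -1.8, 7.5]
width: 0.5
gripper_force: 4.0
```

```bash
python3 -c "
from h import *
bf();tread('side15')"
```

```text
t 24.4 bin-frame force [-1.8 -0.9  7.5] z 36.39 shift 0.28 x -1.21
side15 164 [-43.21392847 -42.27694092 -20.14736648  18.68846565  20.4260914 ]
```

Request:
{"op": "apply_moves", "data": {"slide": [[0,-0.15,0],[0,-0.3,0],[0,-0.45,0],[0,-0.6,0],[0,-0.6,0]], "dr": [[0,0,0],[0,0,0],[0,0,0],[0,0,0],[0,0,0]]}}

```text
t: 24.95
tool_pos: [433.3, 98.1, 36.3]
ee_rot: [0.93, 0.368, 0.002, 0.002]
wrist_force: [-0.5, -1.2, 8.3]
width: 0.7
gripper_force: 4.1
```

```bash
python3 -c "
from h import *
bf();tread('side16')"
```

```text
t 24.95 bin-frame force [-1.2 -0.6  8.3] z 36.35 shift -5.86 x -1.26
side16 162 [-37.57779741 -36.45136567 -12.27717941  24.67110362  27.88406479]
```

Request:
{"op": "apply_moves", "data": {"slide": [[0,-0.1,0],[0,-0.2,0],[0,-0.3,0],[0,-0.4,0],[0,-0.4,0]], "dr": [[0,0,0],[0,0,0],[0,0,0],[0,0,0],[0,0,0]]}}

```text
t: 25.5
tool_pos: [431.1, 100.7, 36.4]
ee_rot: [0.93, 0.368, 0.002, 0.002]
wrist_force: [0.5, -3.7, 7.7]
width: 0.4
gripper_force: 4.0
```

```bash
python3 -c "
from h import *
bf();tread('side17')"
```

```text
t 25.5 bin-frame force [-2.2 -3.   7.7] z 36.4 shift -9.27 x -1.14
side17 156 [-37.23326347 -35.50040779 -11.31392294  25.78099777  29.13360137]
```

Request:
{"op": "apply_moves", "data": {"slide": [[0,0.1,-0.1],[0,0.2,-0.2],[0,0.2,-0.3],[0,0.2,-0.4],[0,0.2,-0.5]], "dr": [[0,0,0],[0,0,0],[0,0,0],[0,0,0],[0,0,0]]}}

```text
t: 26.05
tool_pos: [431.4, 99.5, 40.8]
ee_rot: [0.93, 0.368, 0.001, 0.001]
wrist_force: [0.5, -2.1, 5.4]
width: 0.9
gripper_force: 2.7
```

Request:
{"op": "apply_moves", "data": {"slide": [[0,0,-0.15],[0,0,-0.3],[0,0,-0.45],[0,0,-0.6],[0,0,-0.75]], "dr": [[0,0,0],[0,0,0],[0,0,0],[0,0,0],[0,0,0]]}}

```text
t: 26.55
tool_pos: [431.1, 99.3, 48.3]
ee_rot: [0.93, 0.368, 0.001, 0.001]
wrist_force: [0.2, -3.1, 6.3]
width: 0.5
gripper_force: 3.2
```

```bash
python3 -c "
from h import *
bf()"
```

```text
t 26.55 bin-frame force [-2.  -2.4  6.3] z 48.3 shift -8.28 x -2.05
```

The pedal is following the finger with 6 N of contact, above the height at which it was hooked, so it is free. I'll keep easing it up.

Request:
{"op": "apply_moves", "data": {"slide": [[0,0,-0.15],[0,0,-0.3],[0,0,-0.45],[0,0,-0.6],[0,0,-0.75]], "dr": [[0,0,0],[0,0,0],[0,0,0],[0,0,0],[0,0,0]]}}

```text
t: 27.05
tool_pos: [430.9, 99.2, 55.9]
ee_rot: [0.93, 0.368, 0.0, 0.001]
wrist_force: [-0.5, -2.8, 7.2]
width: 0.4
gripper_force: 3.8
```

Request:
{"op": "apply_moves", "data": {"slide": [[0,0,-0.15],[0,0,-0.3],[0,0,-0.45],[0,0,-0.6],[0,0,-0.75]], "dr": [[0,0,0],[0,0,0],[0,0,0],[0,0,0],[0,0,0]]}}

```text
t: 27.55
tool_pos: [431.2, 99.3, 63.6]
ee_rot: [0.93, 0.368, 0.001, 0.001]
wrist_force: [-0.5, -2.5, 7.7]
width: 0.0
gripper_force: 4.3
```

Request:
{"op": "apply_moves", "data": {"slide": [[0,0,-0.12],[0,0,-0.24],[0,0,-0.36],[0,0,-0.48],[0,0,-0.6]], "dr": [[0,0,0],[0,0,0],[0,0,0],[0,0,0],[0,0,0]]}}

```text
t: 28.05
tool_pos: [431.6, 99.5, 69.8]
ee_rot: [0.93, 0.368, 0.001, 0.001]
wrist_force: [-0.2, -0.9, 9.6]
width: 0.5
gripper_force: 4.5
```

Request:
{"op": "apply_moves", "data": {"slide": [[0,0,-0.1],[0,0,-0.2],[0,0,-0.3],[0,0,-0.4],[0,0,-0.5]], "dr": [[0,0,0],[0,0,0],[0,0,0],[0,0,0],[0,0,0]]}}

```text
t: 28.55
tool_pos: [432.1, 99.8, 74.9]
ee_rot: [0.93, 0.368, 0.002, 0.001]
wrist_force: [-0.1, -1.4, 9.0]
width: 0.2
gripper_force: 4.5
```

Request:
{"op": "apply_moves", "data": {"slide": [[0,0,-0.08],[0,0,-0.16],[0,0,-0.24],[0,0,-0.32],[0,0,-0.4]], "dr": [[0,0,0],[0,0,0],[0,0,0],[0,0,0],[0,0,0]]}}

```text
t: 29.05
tool_pos: [432.6, 100.0, 79.1]
ee_rot: [0.93, 0.368, 0.002, 0.001]
wrist_force: [1.0, -1.3, 9.2]
width: 0.3
gripper_force: 4.4
```

Request:
{"op": "apply_moves", "data": {"slide": [[0,0,-0.08],[0,0,-0.16],[0,0,-0.24],[0,0,-0.32],[0,0,-0.4]], "dr": [[0,0,0],[0,0,0],[0,0,0],[0,0,0],[0,0,0]]}}

```text
t: 29.55
tool_pos: [433.1, 100.3, 83.3]
ee_rot: [0.93, 0.368, 0.003, 0.001]
wrist_force: [1.1, 1.1, 8.4]
width: 0.5
gripper_force: 4.2
```

Request:
{"op": "apply_moves", "data": {"slide": [[0,0,-0.06],[0,0,-0.12],[0,0,-0.18],[0,0,-0.24],[0,0,-0.3]], "dr": [[0,0,0],[0,0,0],[0,0,0],[0,0,0],[0,0,0]]}}

```text
t: 30.05
tool_pos: [433.7, 100.6, 86.4]
ee_rot: [0.93, 0.368, 0.004, 0.001]
wrist_force: [3.0, 1.9, 8.6]
width: 0.7
gripper_force: 4.0
```

Request:
{"op": "apply_moves", "data": {"slide": [[0,0,-0.06],[0,0,-0.12],[0,0,-0.18],[0,0,-0.24],[0,0,-0.3]], "dr": [[0,0,0],[0,0,0],[0,0,0],[0,0,0],[0,0,0]]}}

```text
t: 30.55
tool_pos: [432.1, 100.1, 88.4]
ee_rot: [0.93, 0.368, 0.002, 0.001]
wrist_force: [3.5, 2.0, 4.5]
width: 0.5
gripper_force: 2.1
```

Request:
{"op": "apply_moves", "data": {"slide": [[0,0,-0.06],[0,0,-0.12],[0,0,-0.18],[0,0,-0.24],[0,0,-0.3]], "dr": [[0,0,0],[0,0,0],[0,0,0],[0,0,0],[0,0,0]]}}

```text
t: 31.05
tool_pos: [429.6, 99.3, 90.3]
ee_rot: [0.93, 0.368, -0.001, 0.001]
wrist_force: [1.6, -0.2, 1.1]
width: 0.5
gripper_force: 0.7
```

Request:
{"op": "apply_moves", "data": {"slide": [[0,0,-0.06],[0,0,-0.12],[0,0,-0.18],[0,0,-0.24],[0,0,-0.3]], "dr": [[0,0,0],[0,0,0],[0,0,0],[0,0,0],[0,0,0]]}}

```text
t: 31.55
tool_pos: [430.3, 99.6, 93.6]
ee_rot: [0.93, 0.368, -0.0, 0.001]
wrist_force: [-0.6, 0.1, 0.7]
width: 0.6
gripper_force: 0.0
```

Contact is gone at the rest height. I'll withdraw up and away, then check.

Request:
{"op": "apply_moves", "data": {"slide": [[0,0,-1],[-1,0,-3],[-3,0,-6],[-6,1,-9],[-9,2,-12]], "dr": [[0,0,0],[0,0,0],[0,0,0],[0,0,0],[0,0,0]]}}

```text
t: 32.05
tool_pos: [377.8, 23.2, 215.6]
ee_rot: [0.93, 0.369, 0.0, 0.001]
wrist_force: [0.5, -0.4, -0.8]
width: 0.5
gripper_force: 0.0
```

Request:
{"op": "apply_moves", "data": {"slide": [[-2,3,0],[-4,7,0],[-6,11,0],[-8,15,0],[-8,16,0]], "dr": [[0,0,0],[0,0,0],[0,0,0],[0,0,0],[0,0,0]]}}

```text
t: 32.55
tool_pos: [430.7, -151.6, 214.9]
ee_rot: [0.931, 0.366, 0.0, 0.002]
wrist_force: [-0.2, 0.6, 0.1]
width: 0.7
gripper_force: 0.0
```

```bash
python3 -c "
from h import *
bf()
p,d=shot('side','side20');q,e=shot('top','top20')
for n in ('top0','top20'):
  T=np.load(n+'.npz');W=world('top',T['d']);c=W-BIN;x=c[...,:2]@BX[:2];y=c[...,:2]@BY[:2]
  for a in (-90,-40,20,80): k=(abs(x-a)<10)&(abs(y)<80)&(W[...,2]>150);print(n,a,np.median(W[k][:,2]).round(1))
for n in ('side0','side20'):
  T=np.load(n+'.npz');W=world('side',T['d']);x=(W-PAD)[...,:2]@BX[:2];y=(W-PAD)[...,:2]@BY[:2]
  m=(W[...,2]>60)&(W[...,2]<110)&(abs(x-3)<22)&(abs(y)<75);print(n,m.sum(),np.percentile(y[m],[1,5,50,95,99]),np.median(W[m][:,2]))
cv2.imwrite('pics/c8.png',cv2.resize(p[:,:,::-1],(800,600)))"
```

```text
t 32.55 bin-frame force [0.3 0.6 0.1] z 214.93 shift 174.34 x -174.08
top0 -90 251.3
top0 -40 252.9
top0 20 252.8
top0 80 252.0
top20 -90 251.4
top20 -40 252.7
top20 20 253.1
top20 80 252.3
side0 185 [-36.88771274 -35.54370634  -3.49579656  26.8790332   29.19589084] 92.11256775628215
side20 5 [-4.63533061 -3.81544706  2.96475331 14.89754368 17.15599901] 87.40264501463423
```

View pics/c8.png

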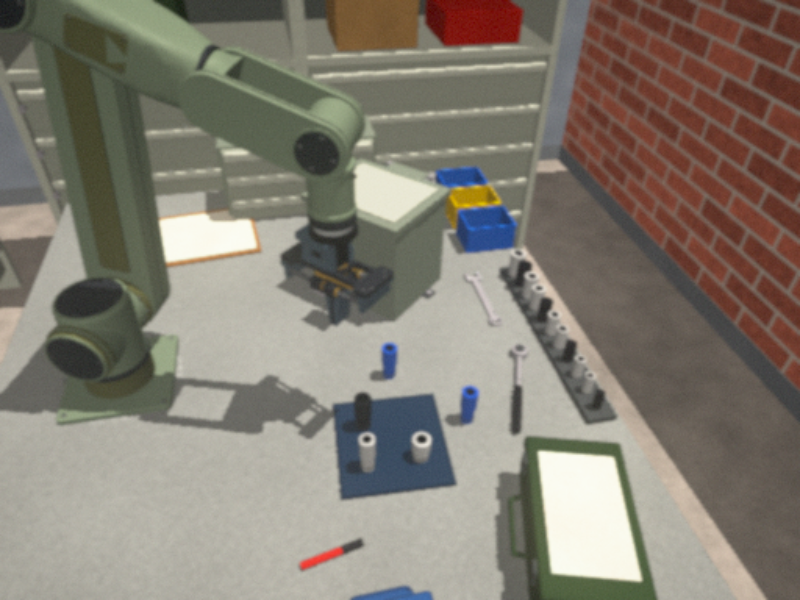

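The lid is shut at the same heights as at the start. The other sockets and tools stand where they were, and the robot is touching nothing. I'm handing in.

```bash
python3 -c "
from h import *
print(order.finish_job())"
```

```text
the job is handed in; nothing more can be done
None
```

The job is handed in at about 33 s: the red socket stands in the bin, and the pedal was unhooked and eased back up until the lid closed to its starting height. The arm hid the pedal in the last picture, so I did not see it at rest directly.

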